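# Latch the split nest around an appliance cover

### The job

Clamp the white cover in its assembly nest: hook the latch's wire loop over the keeper on the sliding jaw and draw its crossbar back until it rests against the keeper's post, caught under the lip, before you touch the lever; then swing the lever over and press it fully flat onto its stop so that it stays shut and holds the jaw drawn in. Work by feel: set the loop on the keeper gently (below about 20 N) and do not lean on the lever with more than about 20 N, keep off the white cover, and leave the other things on the bench where they are.

Things in the scene. Friction and masses are not known exactly. Their poses are not given: they have to be found in the camera images.
- nest: Split assembly nest on a black riser pad (2 to 22 mm high), bolted down: 300 x 270 mm plate, grey fixed and sliding jaws, white cover between. Origin under the lever's pivot, on the plate's underside; x level from latch to keeper, y level towards the white cover, z up. The latch lies along y = 0. Offsets below: mm in these axes. Pedestal top 58 high; sliding jaw's top at the keeper 60 high.
- lever_pivot (a point): Axis of the lever (along y), at 0, 0, 70 of the nest, between two steel cheeks 79 high. The pin on which the loop turns is carried by the lever, 16 from this axis: at x -15.9, z -1.7 from it with the lever flat, and turning with the lever (x -1.7, z +15.9 with the lever upright).
- lever (a joint): Lever angle, rad: 0 = flat, shut, on a hard stop, handle pointing to -x away from the keeper; 1.57 = handle upright; more = leaning to the keeper, at most 2.4. Stiff pivot (0.07 N m): it stays where left. With the loop hooked the pull starts at about 1.25, takes 3 to 8 N at 55 mm from the pivot, passes centre at about 0.1; it does not snap, press it flat to the stop.
- lever_tip (a point): Middle of the lever's upper face (upper when flat), 70 from its pivot towards the handle's end. The lever is a steel strip 22 wide and 5 thick reaching 78 from the pivot, the last 10 curled up a little; its upper face lies 6.5 off the pivot axis, so at 76.5 of the nest when flat.
- loop (a joint): Angle of the wire loop relative to the lever, rad. The loop's plane rises from its pin towards the crossbar at (loop minus lever) above level, plus = crossbar lifted. The loop's pin is stiff (0.07 N m): the loop stays where it is put and is carried along by the turning lever unless something (the keeper's lip) holds it.
- crossbar (a point): Centre of the loop's crossbar: a round steel bar 8 thick and 46 long along y, 110 from the loop's pin, joined to it by two 5 mm legs 40 apart that pass either side of the keeper. While the loop is slack, moving the bar along x turns the lever too, against some 8 N.
- barrel (a point): Centre of the loop's black grip barrel, 14 thick and 22 long, axis along y, to be pinched on its two flat ends from above; it can turn between the fingers. Fixed to the loop by a 6 mm stalk, 12 beyond the crossbar along the legs and 28 above the loop's plane. At about 98 of the nest when hooked.
- keeper_seat (a point): Crossbar's centre when hooked: 102, 0, 70 of the nest, jaw out; axes as the nest. Keeper: post 18 wide with its +x face 4 short of the seat, on it a lip (76 to 82 high) jutting to 1.5 past the seat. Beyond, 2 guard lugs (to 74 high) begin 14.5 past the seat. The bar goes down in the 13 slot between lip edge and lugs, then back to -x under the lip; it may sit 6 below to 2 above the seat.
- jaw (a joint): How far the sliding jaw has been drawn in towards the latch, m: 0 = out, about 0.007 with the latch shut. Springs push it out (10 N at 0, plus 5 N per mm).
- cover: Round white plastic cover clamped in the nest, 112 mm across, top at 56 of the nest (small bosses to 61), fixed at 32, 135 of the nest. Origin at the centre of its underside. Not to be pressed.
- driver: A loose screwdriver lying on the bench; bystander.
- tray: A loose open parts tray, 100 x 140 x 35 mm; bystander, origin at the centre of its underside.
- tape: A loose plastic ring, 90 mm across and 22 high; bystander, origin at the centre of its underside.
- cap: A loose white plastic cap, 90 mm across and 30 high; bystander, origin at the centre of its underside.

How it is judged:
By the outcome, as a careful person would: the job done as asked, in the order asked, and still so for the second after the job is handed in, with the robot touching nothing.
It also fails if it takes over 61 s, if anything falls off the work surface, if the arm or the gripper's body presses on something with over 40 N, if the wrist force passes 120 N, or if a joint passes its speed limit or range.

### The arm

A 6-joint arm with a two-finger parallel gripper is mounted at the origin on the work surface. World frame = base frame: x ahead of the robot, y to its left, z up, the work surface at z = 0. Lengths are in m, angles in rad, forces in N, time in s.
With the tool pointing down it reaches from about 0.25 to 0.8 m from the base axis. Payload 3.9 kg.
Tool frame: the origin (TCP) lies on the centre line of the jaws, within the pads' length; the fingertips stand 8 mm ahead of it and the grasp point (between the pads) lies 11 mm behind it (robot.tip_reach is the distance from the TCP to the fingertips, in m); z points along the fingers, y is the line along which they close (so a half turn about z gives the same grasp; the last joint's range is limited). The gripper opens to 85 mm and grips with 20 to 120 N. Pads are 22 mm wide; open, the fingers measure 114 mm over their backs; the gripper's body (76 mm by 85 mm) begins 54 mm behind the grasp point. The pads swing forward as they close: fully open they stand 13 mm farther back than shut.
Start: joints at [1.313, 0.26, -0.138, 1.173, 0, 1.571], TCP at [0.134, 0.508, 0.239] pointing down, gripper open.
Joint ranges: [-2.78, 2.78], [-0.83, 1.72], [-1.28, 1.37], [-1.9, 2.12], [-1.57, 1.48], [-3.14, 3.14]. Speed limits (rad/s): [2.57, 2.57, 3.14, 3.14, 3.14, 3.14].

### API

Orientations are given as a unit quaternion [w, x, y, z].
In Python, from station import robot, capture, ticket, cut_out, mark_of gives the robot as it stands.
- The arm moves only by the shell command python3 -m pendant 'ROWS'. ROWS is JSON, a list of rows, each a list of 5 numbers: the shift along the tool's x, y, z in m, then the turn about the tool's z in rad, then the closure in counts, from 0 (fully open) to 255 (shut). A call has 1 to 12 rows; each row is the pose to reach, as a shift and turn from the pose commanded when the call began, along the tool's axes at that moment; what a row does not reach only later rows make up. A row lasts 1/10 s, in which the tool goes at most 50 mm and 8.59 degrees, less where a joint would pass 70% of its speed; a pose out of reach is approached as far as the arm can. A call with a gripper value outside its range is refused whole. The fingers move at their own pace and stop on an object; the grip force is fixed at half the most. Time passes only in rows, so rows that repeat a pose let the fingers close. It gives the time, the measured TCP pose, the force, the opening and the grip force at its end, in the units of the state.
- robot.observe(): the state, without advancing time (a new reading comes with each control period).
- capture(name): name is "side" or "top"; returns a dict with "color" (420x560x3 uint8, blue, green, red), "vfov" (degrees; the focal length in pixels is half the picture's height over the tangent of half this angle, whatever the lens; pixels are square), "cx", "cy" (the principal point, pixels), "k1" (the pictures are not rectified: a ray, as slopes to the right and down, at radius r is drawn at 1 + k1 r^2 times it, then the intrinsics apply), "rvec" (rotation vector, rad) and "tvec" (3), from world to camera coordinates, as OpenCV has them. Camera axes: x right, y down, z forward; pixel columns grow to the right and rows downward; lengths in m; the calibration is good to about 2 mm. A picture is of the moment at which its call begins. There is no depth.
- ticket.finish_job(): hands the job in; it is judged then, once.
Trained networks look in the newest picture that a camera, given by its name, has taken for a name from the list of things; names that differ only in an ending like _2 or _b are one class to them, and where a whole thing is asked for, a point or a joint stands for the part that bears it (a point fixed in the world has none). Each returns a list of dicts, best first, with "confidence" (0 to 1); they miss things now and then, are a little off and sometimes report something else, mostly with a low value. They report only what shows in the picture. A call takes as long as a camera call.
- cut_out(name, camera): "mask" (420x560 bool, what is visible of it).
- mark_of(name, camera): "at" ([x, y, z] in m, in the coordinates of the camera as it stood for that picture, good to about 4 mm: a listed point, or the origin of a listed thing).
The state is a dict: "time_s": time; "joint_positions": joint angles; "dq": joint speeds; "effort": joint torques, N m; "tcp_pos": TCP position; "eef_rot": TCP orientation; "contact_force": force on the tool from outside, world axes, zero at the start; "moment": the same for the moment, N m; "finger_gap": opening from 0.0 (shut) to 1.0 (fully open); "grip_force": force on a finger pad.
Only numpy, scipy, OpenCV 4.12 (cv2) and the standard library are available. Lean on these libraries where they do the work, as an engineer would, in place of code of your own. Each camera call takes 0.05 s, during which the arm holds its last target. There are 200 camera calls.

## Working session

There is one attempt and no reset: what is moved stays moved. The work goes in short steps, Python scripts to look and compute and a shell command to move; the robot and the scene stay as the last step left them, time stands still between calls to the robot, and variables do not carry over. Pictures are saved under pics/ and viewed, at most 10 in all, crops included, and the job is handed in when it is done.

```bash
ls; mkdir -p pics; cat > h.py <<'E'
import numpy as np, cv2
from scipy.spatial.transform import Rotation as R
from station import robot, capture, ticket, cut_out, mark_of
def cam(n):
    c=capture(n); Rm=cv2.Rodrigues(np.array(c["rvec"],float))[0]; return c,Rm,np.array(c["tvec"],float).ravel()
def toworld(p,Rm,t): return Rm.T@(np.array(p)-t)
def proj(P,c,Rm,t):
    q=Rm@np.array(P)+t; s=q[:2]/q[2]; r2=s@s; f=210/np.tan(np.radians(c["vfov"])/2)
    s=s*(1+c["k1"]*r2); return s*f+[c["cx"],c["cy"]]
def ray(px,c,Rm,t):
    f=210/np.tan(np.radians(c["vfov"])/2); d=(np.array(px,float)-[c["cx"],c["cy"]])/f; s=d.copy()
    for _ in range(20): s=d/(1+c["k1"]*(s@s))
    return Rm.T@(-t), Rm.T@np.r_[s,1]
def atz(px,z,c,Rm,t):
    o,d=ray(px,c,Rm,t); return o+d*(z-o[2])/d[2]
def tri(p1,C1,p2,C2):
    o1,d1=ray(p1,*C1); o2,d2=ray(p2,*C2)
    s=np.linalg.lstsq(np.c_[d1,-d2],o2-o1,rcond=None)[0]; a=o1+s[0]*d1;b=o2+s[1]*d2
    return (a+b)/2,np.linalg.norm(a-b)
E
cat > look.py <<'E'
from h import *; import sys
np.set_printoptions(precision=4,suppress=True)
for n in ("side","top"):
    C=cam(n); cv2.imwrite(f"pics/{n}{sys.argv[1]}.png",C[0]["color"])
    print(n,"cam at",-C[1].T@C[2],C[0]["vfov"],C[0]["k1"])
    for k in sys.argv[2:]:
        for m in mark_of(k,n)[:2]:
            P=toworld(m["at"],C[1],C[2]); print(k,round(m["confidence"],2),P,proj(P,*C).round(0))
o=robot.observe(); print(o["time_s"],o["tcp_pos"],o["eef_rot"],o["contact_force"],robot.tip_reach)
E
python3 look.py 0 nest lever_pivot lever_tip crossbar barrel keeper_seat cover tray tape cap driver
```

```text
pics
side cam at [-0.0001 -0.7105  0.7274] 49.50226996477688 -0.03680907052835916
nest 0.92 [ 0.6166 -0.0538  0.0211] [304. 253.]
lever_pivot 0.68 [ 0.6165 -0.0513  0.085 ] [303. 231.]
lever_tip 0.87 [ 0.6128 -0.0316  0.1565] [297. 204.]
lever_tip 0.24 [0.6216 0.335  0.0011] [219. 199.]
crossbar 0.49 [0.6064 0.0221 0.1839] [280. 186.]
barrel 0.85 [0.6086 0.0127 0.2151] [283. 176.]
barrel 0.64 [ 0.618 -0.053  0.02 ] [304. 253.]
keeper_seat 0.78 [0.6059 0.0456 0.0905] [274. 215.]
cover 0.64 [ 0.4703 -0.0392  0.0302] [254. 273.]
tray 0.76 [ 0.5703 -0.3694 -0.0043] [392. 343.]
tape 0.63 [ 0.6253  0.3334 -0.0052] [220. 200.]
cap 0.76 [ 0.4845  0.3885 -0.0011] [171. 209.]
driver 0.82 [ 0.7713  0.0229 -0.0052] [325. 225.]
top cam at [0.5214 0.0009 1.225 ] 52.35912536508437 -0.11763801703799553
nest 0.69 [ 0.6159 -0.0478  0.0177] [298. 219.]
lever_pivot 0.76 [ 0.6166 -0.051   0.0861] [300. 217.]
lever_tip 0.72 [ 0.6115 -0.0318  0.1582] [294. 217.]
crossbar 0.66 [0.6083 0.0284 0.1793] [270. 217.]
crossbar 0.28 [ 0.772   0.023  -0.0004] [274. 166.]
barrel 0.58 [0.6108 0.0115 0.2125] [277. 215.]
cover 0.97 [ 0.4804 -0.0374  0.0309] [294. 268.]
cover 0.74 [0.6004 0.0521 0.0892] [262. 223.]
tray 0.97 [ 0.5721 -0.3662 -0.0027] [408. 237.]
tray 0.49 [ 0.613  -0.0367  0.1582] [296. 216.]
tape 0.82 [0.6217 0.3351 0.0005] [166. 216.]
cap 0.72 [0.4855 0.3917 0.0065] [145. 262.]
driver 0.61 [0.7715 0.0201 0.0025] [275. 166.]
1.2 [0.1338 0.5076 0.2393] [-0.      0.1285  0.9917 -0.    ] [-0.1894 -0.4636  0.7705] 0.008
```

View pics/side0.png

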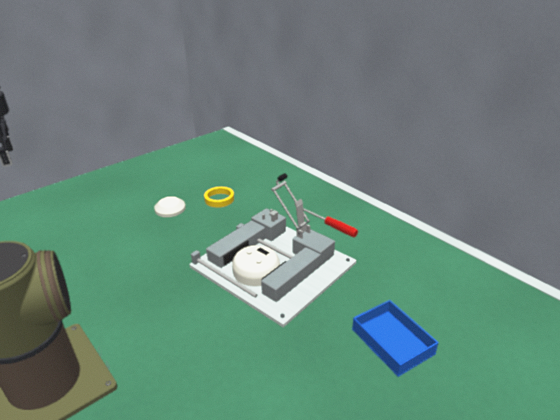

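```bash
cat > fit.py <<'E'
from h import *
from scipy.optimize import least_squares
np.set_printoptions(precision=4,suppress=True)
# 4 dof pose + lever, loop
def pts(p):
    ox,oy,oz,yaw,a,b=p
    ha=np.array([-np.cos(a),np.sin(a)]); na=np.array([np.sin(a),np.cos(a)])
    pv=np.array([0,.070]); pin=pv+.0159*ha-.0017*na; e=b-a
    u=np.array([np.cos(e),np.sin(e)]); n=np.array([-u[1],u[0]])
    d=dict(lever_pivot=pv,lever_tip=pv+.07*ha+.0065*na,crossbar=pin+.11*u,barrel=pin+.122*u+.028*n,keeper_seat=np.array([.102,.07]),nest=np.zeros(2))
    f=lambda x,y,z: np.array([ox+x*np.cos(yaw)-y*np.sin(yaw),oy+x*np.sin(yaw)+y*np.cos(yaw),oz+z])
    o={k:f(v[0],0,v[1]) for k,v in d.items()}; o["cover"]=f(.032,.135,.022); return o
def fit(obs,x0=(.616,-.051,.017,1.68,1.74,2.5)):
    r=lambda p: np.concatenate([w*(pts(p)[k]-v) for k,v,w in obs])
    s=least_squares(r,x0,loss="soft_l1",f_scale=.006); return s.x,s
E
cat > est.py <<'E'
from fit import *
names=["nest","lever_pivot","lever_tip","crossbar","barrel","keeper_seat","cover"]
x0=(.616,-.051,.017,1.68,1.74,2.5); obs=[]; Cs=[]
for n in ("side","top"):
    C=cam(n); Cs.append((n,C))
    for k in names:
        ms=[toworld(m["at"],C[1],C[2]) for m in mark_of(k,n) if m["confidence"]>.4]
        g=[m for m in ms if np.linalg.norm(m-pts(x0)[k])<.05]
        if g: obs.append((k,g[0],0.3 if k=="cover" else 1))
p,s=fit(obs); print(p)
for k,v,w in obs: print(k,(v-pts(p)[k])*1000)
for k,v in pts(p).items(): print(k,v)
n,C=Cs[0]; im=C[0]["color"]
cv2.imwrite("pics/side1.png",cv2.resize(im[130:290,190:390],None,fx=4,fy=3.75*4/3.75)[:600])
print([ (k,((proj(v,*C)-[190,130])*4).round()) for k,v in pts(p).items()])
print(robot.observe()["eef_rot"])
E
python3 est.py
```

```text
[ 0.6162 -0.0506  0.0185  1.6973  1.7373  2.5482]
nest [-1.9017 -3.6121 -1.8914]
lever_pivot [-0.7831 -0.7848 -2.8094]
lever_tip [1.7564 2.1118 1.7688]
crossbar [0.1087 0.4324 1.8119]
barrel [ 0.4652 -0.9191  4.2379]
keeper_seat [-0.0559 -4.8336  0.2526]
cover [-6.2485 -3.2818 -9.1471]
nest [-0.1278  3.3845  0.2511]
lever_pivot [0.0587 2.1426 1.4055]
lever_tip [ 1.6274 -1.2392  1.7623]
crossbar [ 1.9248  3.3404 -1.6321]
barrel [-3.0936 -0.0154 -0.8712]
keeper_seat [ 0.3922 -0.0862 -2.7241]
cover [-0.5813 -1.7336 -5.0548]
lever_pivot [ 0.6162 -0.0506  0.0885]
lever_tip [ 0.6139 -0.0327  0.1564]
crossbar [0.6065 0.0255 0.1842]
barrel [0.608  0.0136 0.2122]
keeper_seat [0.6033 0.0506 0.0885]
nest [ 0.6162 -0.0506  0.0185]
cover [ 0.4782 -0.0359  0.0405]
[('lever_pivot', array([452., 400.])), ('lever_tip', array([429., 295.])), ('crossbar', array([355., 222.])), ('barrel', array([369., 188.])), ('keeper_seat', array([329., 340.])), ('nest', array([451., 492.])), ('cover', array([261., 548.]))]
[ 0.      0.1285  0.9917 -0.    ]
```

View pics/side1.png

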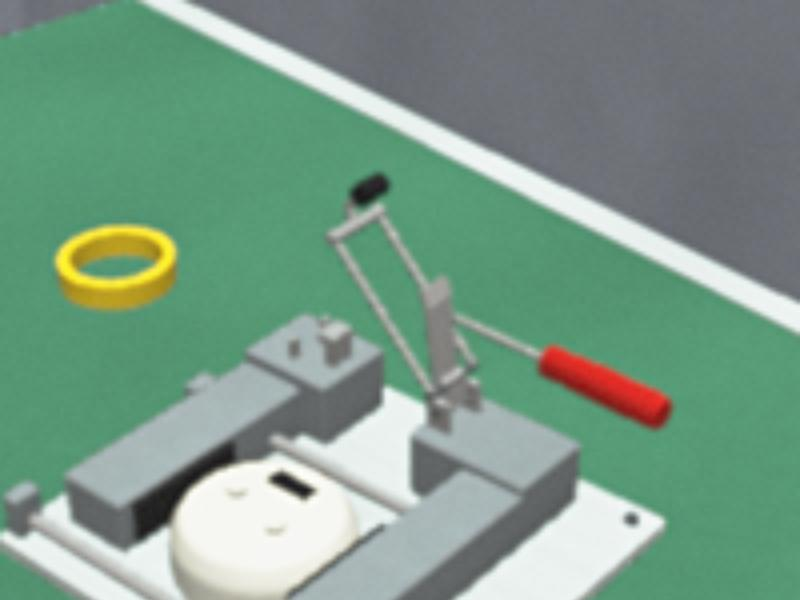

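The side view shows the latch open: barrel at about (370,188) in the crop, crossbar (356,223) and keeper (335,340). All three agree with the fit.

```bash
python3 -m pendant '[[-0.584,-0.357,-0.04,1.186,90],[-0.584,-0.357,-0.04,1.186,90],[-0.584,-0.357,-0.04,1.186,90],[-0.584,-0.357,-0.04,1.186,90],[-0.584,-0.357,-0.04,1.186,90],[-0.584,-0.357,-0.04,1.186,90],[-0.584,-0.357,-0.04,1.186,90],[-0.584,-0.357,-0.04,1.186,90],[-0.584,-0.357,-0.04,1.186,90],[-0.584,-0.357,-0.04,1.186,90],[-0.584,-0.357,-0.04,1.186,90],[-0.584,-0.357,-0.04,1.186,90]]'
cat > go.py <<'E'
from h import *; import sys
# print remaining shift in tool axes to world target xyz and yaw of tool y
np.set_printoptions(precision=4,suppress=True)
o=robot.observe(); M=R.from_quat(np.roll(o["eef_rot"],-1)).as_matrix()
t=np.array([float(a) for a in sys.argv[1:4]]); yaw=.1265
print("shift",M.T@(t-o["tcp_pos"]),"turn",-(yaw-np.arctan2(M[1,1],M[0,1])),o["tcp_pos"],o["time_s"],o["finger_gap"],o["joint_positions"],o["contact_force"])
E
python3 go.py .608 .0136 .276
```

```text
time_s: 3.2
tcp_pos: [0.5496, 0.0734, 0.2746]
eef_rot: [0.0, 0.661, 0.75, 0.0]
contact_force: [0.9, 0.7, 0.4]
finger_gap: 0.648
grip_force: 0.0
shift [-0.0667  0.0504 -0.0014] turn 0.00011077968191919307 [0.5496 0.0734 0.2746] 3.2 0.6479812119472568 [0.1327 0.2991 0.009  1.2801 0.0003 1.5769] [0.8595 0.7406 0.3787]
```

```bash
python3 -m pendant '[[0,0,0,0,90],[0,0,0,0,90]]' >/dev/null; python3 go.py .608 .0136 .276
```

```text
shift [-0.0676  0.0512 -0.0022] turn -0.002051833590168098 [0.5488 0.0743 0.2738] 3.4 0.6474682521646653 [0.1343 0.2992 0.0072 1.2797 0.0004 1.5807] [-0.3624 -0.3655  0.0135]
```

```bash
python3 -m pendant '[[-0.03,0.03,0,0,90],[-0.068,0.051,0,0,90],[-0.068,0.051,0,0,90],[-0.068,0.051,0,0,90]]' ; python3 est.py; python3 go.py .608 .0136 .206
python3 - <<'E'
from h import *
C=cam("top"); im=C[0]["color"][150:280,220:360]; cv2.imwrite("pics/top2.png",cv2.resize(im,None,fx=4,fy=4,interpolation=2))
E
```

```text
time_s: 3.8
tcp_pos: [0.6068, 0.015, 0.274]
eef_rot: [-0.001, 0.661, 0.751, -0.0]
contact_force: [0.5, 0.1, -0.1]
finger_gap: 0.648
grip_force: 0.0
[ 0.6163 -0.0503  0.0189  1.7048  1.792   2.6344]
nest [ 0.6312  0.0751 -1.1294]
lever_pivot [-0.6175 -1.5514 -1.392 ]
lever_tip [1.8946 0.109  0.5526]
crossbar [-2.3933  0.204   0.9325]
barrel [1.9302 1.3939 1.617 ]
keeper_seat [ 0.8619 -3.5688 -2.6983]
cover [-4.2971 -3.2248 -6.6839]
nest [-2.379   2.4111 -0.2971]
lever_pivot [0.3023 0.8822 3.1098]
lever_pivot [ 0.6163 -0.0503  0.0889]
lever_tip [ 0.6134 -0.0288  0.1558]
crossbar [0.6063 0.0241 0.1869]
barrel [0.608  0.0113 0.2145]
keeper_seat [0.6027 0.0508 0.0889]
nest [ 0.6163 -0.0503  0.0189]
cover [ 0.4783 -0.0366  0.0409]
[('lever_pivot', array([452., 400.])), ('lever_tip', array([424., 294.])), ('crossbar', array([356., 219.])), ('barrel', array([372., 186.])), ('keeper_seat', array([328., 340.])), ('nest', array([451., 491.])), ('cover', array([262., 548.]))]
[-0.      0.6609  0.7505 -0.    ]
shift [-0.0006  0.0004  0.0683] turn 0.00031250856395834137 [0.6076 0.0142 0.2743] 4.6 0.648582183636284 [0.0234 0.3957 0.1528 1.328  0.     1.4673] [ 0.7821  0.1631 -0.0395]
```

View pics/side1.png

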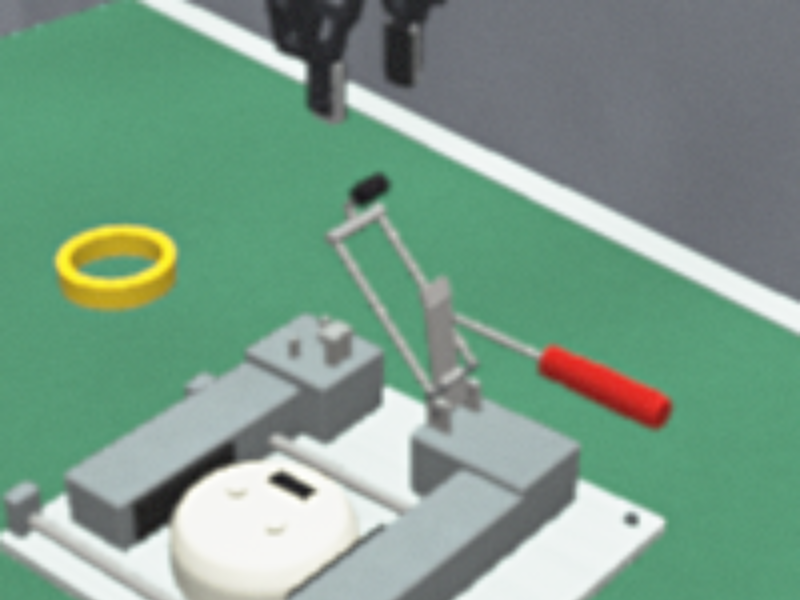

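Fingers (325,100) and (400,60) straddle the barrel at (370,187), so I'll descend and pinch.

```bash
python3 -m pendant '[[0,0,0.035,0,90],[0,0,0.055,0,90],[0,0,0.068,0,90],[0,0,0.068,0,90]]' ; python3 -m pendant '[[0,0,0,0,255],[0,0,0,0,255],[0,0,0,0,255],[0,0,0,0,255],[0,0,0,0,255],[0,0,0,0,255]]'; python3 look.py 3 lever_tip crossbar barrel
```

```text
time_s: 5.05
tcp_pos: [0.606, 0.0141, 0.204]
eef_rot: [-0.002, 0.661, 0.75, -0.002]
contact_force: [-0.1, -0.6, 0.2]
finger_gap: 0.644
grip_force: 0.0
time_s: 5.65
tcp_pos: [0.6081, 0.0148, 0.2073]
eef_rot: [0.0, 0.661, 0.751, 0.001]
contact_force: [-0.7, 1.9, 6.5]
finger_gap: 0.239
grip_force: 59.0
side cam at [-0.0001 -0.7105  0.7274] 49.50226996477688 -0.03680907052835916
lever_tip 0.73 [ 0.6127 -0.0304  0.1542] [296. 204.]
crossbar 0.49 [0.6035 0.0252 0.1853] [278. 186.]
barrel 0.48 [0.6089 0.0149 0.2158] [282. 175.]
top cam at [0.5214 0.0009 1.225 ] 52.35912536508437 -0.11763801703799553
barrel 0.36 [ 0.5733 -0.3668 -0.0018] [408. 236.]
barrel 0.27 [0.4841 0.3923 0.0038] [145. 263.]
6.05 [0.6081 0.0149 0.2073] [0.0003 0.6606 0.7507 0.0011] [-1.0055  2.4615  6.1411] 0.008
```

```bash
cat > path.py <<'E'
from fit import *
from scipy.optimize import fsolve
def bar(a,e):
    ha=np.array([-np.cos(a),np.sin(a)]); na=np.array([np.sin(a),np.cos(a)])
    pin=.0159*ha-.0017*na; u=np.array([np.cos(e),np.sin(e)]); n=np.array([-u[1],u[0]])
    return pin+.11*u, pin+.122*u+.028*n
def solve(x,z,g=(1.7,.2)):
    s=fsolve(lambda q: bar(*q)[0]-[x,z],g); return s, bar(*s)[1]
if __name__=="__main__":
    np.set_printoptions(precision=1,suppress=True)
    b0=bar(1.74,.81)[1]*1000; print("b0",b0,bar(1.74,.81)[0]*1000)
    for e in (.81,.7,.6,.5,.4,.3,.2,.1): c,b=bar(1.77,e); print(e,c*1000,"tool dx,dz",(b*1000-b0)*[1,-1])
    for x,z in ((.11,.022),(.11,.018),(.11,.012),(.11,.006),(.11,0),(.11,-.002),(.106,-.002),(.102,-.002),(.1,-.002)):
        s,b=solve(x,z); print(x,z,"a,e",s.round(3),"tool dx,dz",(b*1000-b0)*[1,-1])
E
python3 path.py
```

```text
b0 [ 64.8 123.6] [76.8 95.6]
0.81 [77.3 95.6] tool dx,dz [0.5 0. ]
0.7 [85.6 86.8] tool dx,dz [11.9  7.7]
0.6 [92.3 78. ] tool dx,dz [21.5 15.7]
0.5 [98.  68.7] tool dx,dz [30.3 24.6]
0.4 [102.8  58.8] tool dx,dz [38.1 34.4]
0.3 [106.6  48.4] tool dx,dz [44.9 44.9]
0.2 [109.3  37.8] tool dx,dz [50.6 56. ]
0.1 [110.9  26.9] tool dx,dz [55.2 67.7]
0.11 0.022 a,e [1.7 0.1] tool dx,dz [55.6 73. ]
0.11 0.018 a,e [1.7 0. ] tool dx,dz [56.6 77.4]
0.11 0.012 a,e [ 1.7 -0. ] tool dx,dz [58.2 84.1]
0.11 0.006 a,e [ 1.7 -0.1] tool dx,dz [59.7 90.8]
0.11 0 a,e [ 1.8 -0.1] tool dx,dz [61.1 97.7]
0.11 -0.002 a,e [ 1.8 -0.2] tool dx,dz [ 61.6 100. ]
0.106 -0.002 a,e [ 1.5 -0.2] tool dx,dz [57.5 99.9]
0.102 -0.002 a,e [ 1.2 -0.2] tool dx,dz [53.2 99.7]
0.1 -0.002 a,e [ 1.1 -0.1] tool dx,dz [50.9 99.6]
```

```bash
python3 -m pendant '[[0.006,0,0.004,0,255],[0.012,0,0.008,0,255],[0.0215,0,0.016,0,255],[0.03,0,0.0245,0,255],[0.038,0,0.0345,0,255],[0.045,0,0.045,0,255],[0.0505,0,0.056,0,255],[0.0535,0,0.064,0,255],[0.055,0,0.070,0,255],[0.055,0,0.070,0,255]]' ; python3 look.py 4 lever_tip lever_pivot crossbar barrel keeper_seat; python3 - <<'E'
import cv2
a=cv2.imread('pics/side4.png')[150:270,220:360]; b=cv2.imread('pics/top4.png')[165:265,220:360]
cv2.imwrite('pics/s4.png',cv2.resize(a,None,fx=5,fy=5,interpolation=2)); cv2.imwrite('pics/t4.png',cv2.resize(b,None,fx=5,fy=5,interpolation=2))
E
```

```text
time_s: 7.05
tcp_pos: [0.6001, 0.0708, 0.1361]
eef_rot: [-0.001, 0.66, 0.751, 0.001]
contact_force: [-1.6, 5.6, 5.1]
finger_gap: 0.235
grip_force: 61.9
side cam at [-0.0001 -0.7105  0.7274] 49.50226996477688 -0.03680907052835916
lever_tip 0.71 [ 0.6129 -0.031   0.1564] [297. 204.]
lever_pivot 0.66 [ 0.6173 -0.0508  0.0866] [303. 231.]
crossbar 0.78 [0.5986 0.0587 0.1133] [269. 206.]
barrel 0.66 [ 0.4701 -0.0405  0.0314] [254. 272.]
barrel 0.56 [0.6039 0.0683 0.1448] [267. 193.]
keeper_seat 0.8 [0.6065 0.0472 0.0903] [274. 215.]
top cam at [0.5214 0.0009 1.225 ] 52.35912536508437 -0.11763801703799553
lever_tip 0.57 [ 0.6148 -0.0344  0.1613] [295. 215.]
lever_pivot 0.58 [ 0.616  -0.0479  0.0912] [299. 217.]
keeper_seat 0.5 [0.6049 0.0518 0.0891] [262. 221.]
keeper_seat 0.36 [ 0.6171 -0.0338  0.1584] [295. 215.]
7.65 [0.6002 0.0705 0.1369] [-0.0011  0.6603  0.751   0.001 ] [-2.4745  6.0587  5.3036] 0.008
```

View pics/s4.png

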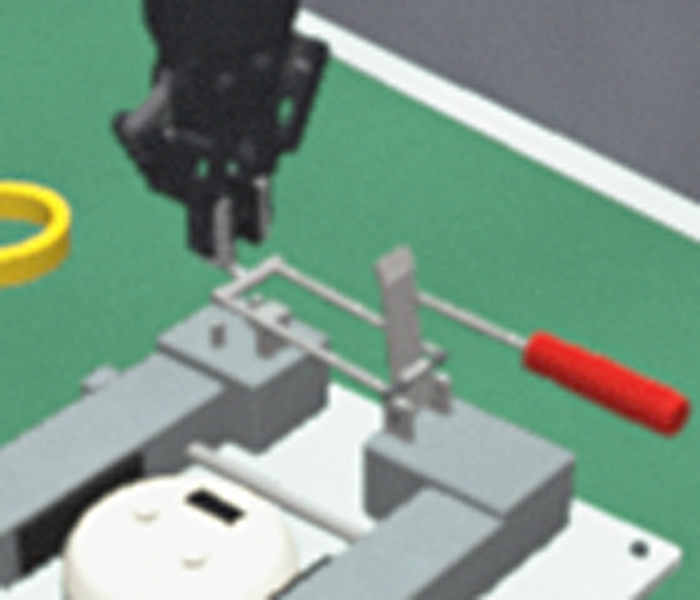

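Seen from the side: the loop straddles the keeper, with bar ends at about (218,298) and (278,258) in the crop, just above the lip at (270,305). I'll overlay the model to check where the slot falls.

```bash
cat > ov.py <<'E'
from fit import *; import sys
P=(.6163,-.0505,.0187,1.70)
def N(x,y,z):
    c,s=np.cos(P[3]),np.sin(P[3]); return np.array([P[0]+x*c-y*s,P[1]+x*s+y*c,P[2]+z])
C=cam("side"); im=C[0]["color"]; S=10; x0,y0=250,190
big=cv2.resize(im[y0:y0+50,x0:x0+50+20],None,fx=S,fy=S,interpolation=cv2.INTER_CUBIC)
def L(pts,col):
    q=np.array([(proj(N(*[v/1000 for v in p]),*C)-[x0,y0]+.5)*S for p in pts]).round().astype(int); cv2.polylines(big,[q],False,col,1)
L([(103.5,-9,82),(103.5,9,82),(98,9,82),(98,9,60)],(0,0,255))
L([(116.5,-15,74),(116.5,15,74)],(0,255,255))
for x,z in ((110,90),(107.5,90),(112.5,90)): L([(x,-23,z),(x,23,z)],(255,0,255) if x==110 else (255,255,0))
cv2.imwrite(f"pics/ov{sys.argv[1]}.png",big)
o,d=ray((269.6,205.6),*C); y=N(0,1,0)-N(0,0,0); s=((N(0,0,0)-o)@y)/(d@y); q=o+s*d-N(0,0,0)
print("bar nest x,z",q@(N(1,0,0)-N(0,0,0)),q[2])
E
python3 ov.py 5
```

```text
bar nest x,z 0.11013562278664296 0.09496359778336877
```

View pics/ov5.png

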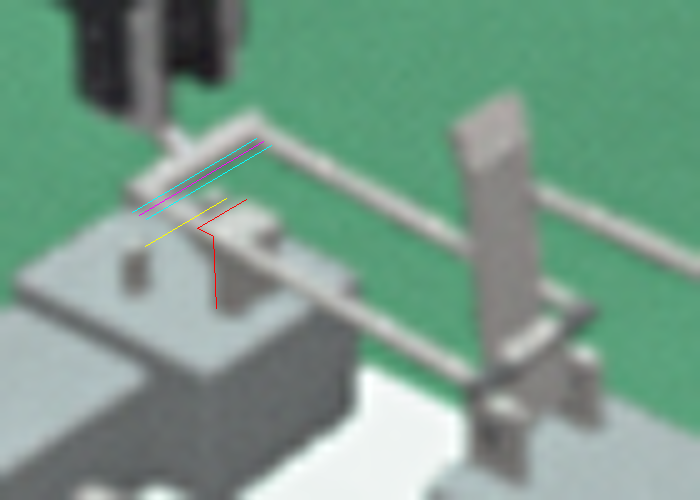

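The bar is at x=110, z=95 of the nest, above the slot, and the overlay matches the lip. I'll lower it by feel.

```bash
python3 -m pendant '[[0.001,0,0.004,0,255],[0.002,0,0.008,0,255],[0.003,0,0.012,0,255],[0.0035,0,0.015,0,255],[0.004,0,0.017,0,255]]'; python3 -m pendant '[[0.0005,0,0.002,0,255],[0.001,0,0.004,0,255],[0.0015,0,0.0055,0,255],[0.0015,0,0.0055,0,255]]'
```

```text
time_s: 8.2
tcp_pos: [0.5996, 0.0744, 0.1195]
eef_rot: [-0.001, 0.66, 0.751, 0.001]
contact_force: [-2.9, 5.6, 4.7]
finger_gap: 0.236
grip_force: 62.3
time_s: 8.6
tcp_pos: [0.5994, 0.0753, 0.1138]
eef_rot: [-0.001, 0.661, 0.751, 0.0]
contact_force: [-2.1, 5.2, 4.4]
finger_gap: 0.238
grip_force: 62.3
```

```bash
python3 -m pendant '[[0.0005,0,0.002,0,255],[0.001,0,0.004,0,255],[0.0015,0,0.006,0,255],[0.0015,0,0.0075,0,255],[0.0015,0,0.0075,0,255]]'; python3 ov.py 6
```

```text
time_s: 9.1
tcp_pos: [0.5993, 0.0761, 0.1059]
eef_rot: [-0.001, 0.661, 0.751, -0.0]
contact_force: [-2.3, 5.3, 4.0]
finger_gap: 0.235
grip_force: 62.4
bar nest x,z 0.11013562278664296 0.09496359778336877
```

View pics/ov6.png

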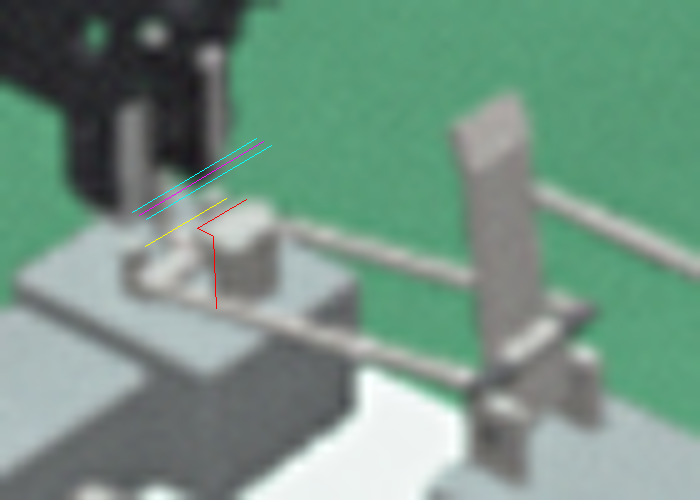

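The bar is down in the slot between lug and lip, so I'll draw it back to the post.

```bash
python3 -m pendant '[[-0.0015,0,0,0,255],[-0.003,0,0,0,255],[-0.0045,0,0,0,255],[-0.006,0,0,0,255],[-0.006,0,0,0,255]]';python3 -m pendant '[[-0.001,0,0,0,255],[-0.002,0,0,0,255],[-0.002,0,0,0,255]]'
```

```text
time_s: 9.65
tcp_pos: [0.6, 0.0715, 0.1063]
eef_rot: [-0.002, 0.66, 0.751, 0.001]
contact_force: [-3.8, 7.4, 4.2]
finger_gap: 0.241
grip_force: 62.5
time_s: 9.95
tcp_pos: [0.6003, 0.0693, 0.1062]
eef_rot: [-0.001, 0.66, 0.751, 0.001]
contact_force: [-2.7, 6.9, 4.0]
finger_gap: 0.233
grip_force: 62.5
```

```bash
python3 -m pendant '[[-0.0005,0,0,0,255],[-0.001,0,0,0,255],[-0.001,0,0,0,255]]';python3 -m pendant '[[-0.0005,0,0,0,255],[-0.001,0,0,0,255],[-0.001,0,0,0,255]]'; python3 look.py 7 lever_tip crossbar barrel
```

```text
time_s: 10.25
tcp_pos: [0.6004, 0.0688, 0.1062]
eef_rot: [-0.002, 0.66, 0.751, 0.001]
contact_force: [-3.7, 9.3, 4.6]
finger_gap: 0.238
grip_force: 62.5
time_s: 10.55
tcp_pos: [0.6004, 0.0687, 0.1062]
eef_rot: [-0.002, 0.66, 0.751, 0.002]
contact_force: [-2.8, 11.7, 4.8]
finger_gap: 0.242
grip_force: 62.5
side cam at [-0.0001 -0.7105  0.7274] 49.50226996477688 -0.03680907052835916
lever_tip 0.67 [ 0.6181 -0.0613  0.155 ] [307. 208.]
crossbar 0.64 [0.5974 0.048  0.0859] [271. 217.]
barrel 0.66 [ 0.5719 -0.3682 -0.0067] [392. 343.]
barrel 0.6 [ 0.4736 -0.0382  0.0308] [254. 272.]
top cam at [0.5214 0.0009 1.225 ] 52.35912536508437 -0.11763801703799553
lever_tip 0.53 [ 0.6167 -0.0671  0.1565] [308. 215.]
crossbar 0.44 [0.6055 0.0543 0.0857] [261. 221.]
10.95 [0.6004 0.0688 0.1062] [-0.0024  0.6602  0.7511  0.0019] [-3.6116 10.7587  4.8542] 0.008
```

The force rises with no further travel, so the bar is on the post. I'll release and lift clear.

```bash
python3 -m pendant '[[0,0,0,0,90],[0,0,0,0,90],[0,0,0,0,90],[0,0,-0.01,0,90],[0,0,-0.03,0,90],[0,0,-0.06,0,90],[0,0,-0.1,0,90],[0,0,-0.1,0,255],[0,0,-0.1,0,255]]'; python3 ov.py 8; python3 look.py 9 lever_tip crossbar barrel
```

```text
time_s: 11.85
tcp_pos: [0.6022, 0.0656, 0.2082]
eef_rot: [0.001, 0.661, 0.75, 0.001]
contact_force: [-0.7, -0.2, -0.1]
finger_gap: 0.314
grip_force: 0.0
bar nest x,z 0.11013562278664296 0.09496359778336877
side cam at [-0.0001 -0.7105  0.7274] 49.50226996477688 -0.03680907052835916
lever_tip 0.58 [ 0.6192 -0.0638  0.1585] [308. 207.]
crossbar 0.47 [0.5982 0.049  0.0855] [271. 217.]
barrel 0.6 [0.6037 0.0667 0.1176] [268. 203.]
top cam at [0.5214 0.0009 1.225 ] 52.35912536508437 -0.11763801703799553
lever_tip 0.72 [ 0.6218 -0.0668  0.1591] [308. 213.]
crossbar 0.63 [0.6056 0.0529 0.0846] [262. 221.]
barrel 0.39 [0.6219 0.3318 0.0035] [167. 215.]
12.3 [0.6006 0.0658 0.2056] [-0.0004  0.6608  0.7505 -0.0005] [-0.6725 -0.6779  0.1582] 0.008
```

View pics/ov8.png

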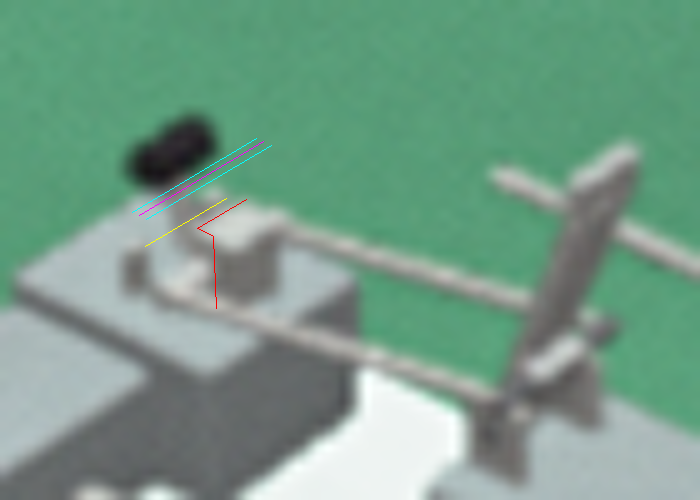

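```bash
cat > lev.py <<'E'
from h import *
np.set_printoptions(precision=1,suppress=True)
P=(.6163,-.0505,.0187+.07,1.70); c,s=np.cos(P[3]),np.sin(P[3])
o=robot.observe(); d=np.array(o["tcp_pos"])-P[:3]; q=np.array([d@[c,s,0],d@[-s,c,0],d[2]])*1000; print("tcp rel pivot",q,o["contact_force"],o["time_s"])
for a in (1.27,1.2,1.1,1,.9,.8,.7,.6,.5,.4,.3,.2,.1,0):
    x=-64*np.cos(a)+6.5*np.sin(a)+11; z=64*np.sin(a)+6.5*np.cos(a)+8
    print(a,"tcp",np.array([x,z]),"shift",np.array([x-q[0],q[1],-(z-q[2])]))
E
python3 lev.py; python3 - <<'E'
from h import *
C=cam("side"); P=(.6163,-.0505,.0187,1.70); c,s=np.cos(P[3]),np.sin(P[3])
for x in (102,106,110): print(x,[((proj([P[0]+x*c/1e3-y*s/1e3,P[1]+x*s/1e3+y*c/1e3,P[2]+z/1e3],*C)-[250,190]+.5)*10).round() for y,z in((23,68),(-23,68))])
E
```

```text
tcp rel pivot [117.3   0.6 116.9] [-0.7 -0.7  0.2] 12.3
1.27 tcp [-1.8 71.1] shift [-119.1    0.6   45.9]
1.2 tcp [-6.1 70. ] shift [-123.5    0.6   46.9]
1.1 tcp [-12.2  68. ] shift [-129.6    0.6   48.9]
1 tcp [-18.1  65.4] shift [-135.5    0.6   51.5]
0.9 tcp [-23.7  62.2] shift [-141.     0.6   54.7]
0.8 tcp [-28.9  58.4] shift [-146.3    0.6   58.5]
0.7 tcp [-33.8  54.2] shift [-151.1    0.6   62.7]
0.6 tcp [-38.2  49.5] shift [-155.5    0.6   67.4]
0.5 tcp [-42.   44.4] shift [-159.4    0.6   72.5]
0.4 tcp [-45.4  38.9] shift [-162.8    0.6   78. ]
0.3 tcp [-48.2  33.1] shift [-165.6    0.6   83.8]
0.2 tcp [-50.4  27.1] shift [-167.8    0.6   89.8]
0.1 tcp [-52.   20.9] shift [-169.4    0.6   96. ]
0 tcp [-53.   14.5] shift [-170.3    0.6  102.4]
102 [array([165., 300.]), array([288., 224.])]
106 [array([154., 294.]), array([277., 219.])]
110 [array([143., 288.]), array([266., 213.])]
```

The near bar end at about (163,290) matches x=102, so the bar is seated. Next I'll move to a standoff beside the lever.

```bash
python3 -m pendant '[[-0.04,0,0,0,255],[-0.08,0,0.01,0,255],[-0.1,0,0.03,0,255],[-0.105,0,0.046,0,255],[-0.105,0,0.046,0,255],[-0.105,0,0.046,0,255]]'; python3 lev.py
```

```text
time_s: 12.95
tcp_pos: [0.614, -0.0382, 0.1603]
eef_rot: [-0.0, 0.661, 0.751, -0.0]
contact_force: [-0.0, 0.4, 0.3]
finger_gap: 0.001
grip_force: 0.0
tcp rel pivot [12.5  0.7 71.6] [-0.   0.4  0.3] 12.95
1.27 tcp [-1.8 71.1] shift [-14.3   0.7   0.5]
1.2 tcp [-6.1 70. ] shift [-18.7   0.7   1.6]
1.1 tcp [-12.2  68. ] shift [-24.8   0.7   3.6]
1 tcp [-18.1  65.4] shift [-30.6   0.7   6.2]
0.9 tcp [-23.7  62.2] shift [-36.2   0.7   9.4]
0.8 tcp [-28.9  58.4] shift [-41.5   0.7  13.1]
0.7 tcp [-33.8  54.2] shift [-46.3   0.7  17.4]
0.6 tcp [-38.2  49.5] shift [-50.7   0.7  22.1]
0.5 tcp [-42.   44.4] shift [-54.6   0.7  27.2]
0.4 tcp [-45.4  38.9] shift [-57.9   0.7  32.6]
0.3 tcp [-48.2  33.1] shift [-60.8   0.7  38.4]
0.2 tcp [-50.4  27.1] shift [-63.    0.7  44.5]
0.1 tcp [-52.   20.9] shift [-64.6   0.7  50.7]
0 tcp [-53.   14.5] shift [-65.5   0.7  57.1]
```

```bash
python3 -m pendant '[[-0.006,0,0,0,255],[-0.011,0,0,0,255],[-0.014,0,0.0005,0,255],[-0.0165,0,0.001,0,255],[-0.0185,0,0.0015,0,255],[-0.0215,0,0.0025,0,255],[-0.025,0,0.0035,0,255],[-0.025,0,0.0035,0,255]]'; python3 -m pendant '[[-0.003,0,0.0012,0,255],[-0.006,0,0.0025,0,255],[-0.0085,0,0.004,0,255],[-0.0115,0,0.006,0,255],[-0.0115,0,0.006,0,255]]'; python3 lev.py | head -1; python3 look.py 10 lever_tip crossbar barrel
```

```text
time_s: 13.75
tcp_pos: [0.6179, -0.063, 0.1571]
eef_rot: [0.0, 0.661, 0.751, 0.001]
contact_force: [0.3, 3.3, 2.8]
finger_gap: 0.004
grip_force: 2.3
time_s: 14.25
tcp_pos: [0.6196, -0.0752, 0.1508]
eef_rot: [0.001, 0.661, 0.75, 0.0]
contact_force: [1.8, 3.3, 2.6]
finger_gap: -0.004
grip_force: 1.9
tcp rel pivot [-24.9  -0.1  62.1] [1.8 3.3 2.6] 14.25
side cam at [-0.0001 -0.7105  0.7274] 49.50226996477688 -0.03680907052835916
lever_tip 0.9 [ 0.6244 -0.085   0.1484] [316. 214.]
crossbar 0.46 [0.5986 0.046  0.0872] [272. 217.]
barrel 0.72 [0.604  0.0609 0.1182] [270. 203.]
top cam at [0.5214 0.0009 1.225 ] 52.35912536508437 -0.11763801703799553
crossbar 0.48 [0.6025 0.0511 0.0868] [262. 222.]
barrel 0.73 [0.5991 0.0594 0.1164] [259. 222.]
14.65 [ 0.6184 -0.0749  0.1505] [-0.0002  0.6609  0.7505 -0.0007] [1.2279 1.8761 3.1381] 0.008
```

```bash
python3 -m pendant '[[-0.004,0,0.003,0,255],[-0.0065,0,0.0055,0,255],[-0.009,0,0.008,0,255],[-0.0115,0,0.0105,0,255],[-0.0135,0,0.013,0,255],[-0.0135,0,0.013,0,255]]'; python3 -m pendant '[[-0.002,0,0.0025,0,255],[-0.004,0,0.005,0,255],[-0.006,0,0.0075,0,255],[-0.0075,0,0.010,0,255],[-0.0075,0,0.010,0,255]]'; python3 lev.py
```

```text
time_s: 15.25
tcp_pos: [0.6205, -0.0887, 0.1382]
eef_rot: [0.0, 0.661, 0.75, -0.0]
contact_force: [-0.1, 0.7, 4.6]
finger_gap: 0.003
grip_force: 1.9
time_s: 15.75
tcp_pos: [0.6215, -0.096, 0.1278]
eef_rot: [0.0, 0.661, 0.75, -0.0]
contact_force: [1.0, 0.8, 2.7]
finger_gap: 0.003
grip_force: 1.3
tcp rel pivot [-45.8   0.7  39.1] [1.  0.8 2.7] 15.75
1.27 tcp [-1.8 71.1] shift [ 44.    0.7 -32. ]
1.2 tcp [-6.1 70. ] shift [ 39.6   0.7 -30.9]
1.1 tcp [-12.2  68. ] shift [ 33.5   0.7 -28.9]
1 tcp [-18.1  65.4] shift [ 27.7   0.7 -26.3]
0.9 tcp [-23.7  62.2] shift [ 22.1   0.7 -23.1]
0.8 tcp [-28.9  58.4] shift [ 16.9   0.7 -19.3]
0.7 tcp [-33.8  54.2] shift [ 12.    0.7 -15.1]
0.6 tcp [-38.2  49.5] shift [  7.6   0.7 -10.4]
0.5 tcp [-42.   44.4] shift [ 3.7  0.7 -5.3]
0.4 tcp [-45.4  38.9] shift [0.4 0.7 0.2]
0.3 tcp [-48.2  33.1] shift [-2.4  0.7  6. ]
0.2 tcp [-50.4  27.1] shift [-4.7  0.7 12. ]
0.1 tcp [-52.   20.9] shift [-6.3  0.7 18.2]
0 tcp [-53.   14.5] shift [-7.2  0.7 24.6]
```

```bash
python3 -m pendant '[[-0.0015,0,0.003,0,255],[-0.0025,0,0.006,0,255],[-0.0035,0,0.009,0,255],[-0.0045,0,0.012,0,255],[-0.0055,0,0.015,0,255],[-0.006,0,0.018,0,255],[-0.006,0,0.018,0,255]]'; python3 -m pendant '[[-0.0005,0,0.002,0,255],[-0.001,0,0.004,0,255],[-0.001,0,0.0055,0,255],[-0.001,0,0.0055,0,255]]'; python3 lev.py | sed -n '1p;$p'; python3 ov.py 11
```

```text
time_s: 16.45
tcp_pos: [0.6214, -0.1009, 0.1086]
eef_rot: [-0.001, 0.661, 0.751, -0.0]
contact_force: [-0.4, 0.2, 0.2]
finger_gap: 0.0
grip_force: 0.0
time_s: 16.85
tcp_pos: [0.622, -0.1021, 0.1037]
eef_rot: [-0.001, 0.661, 0.751, -0.0]
contact_force: [0.0, 0.9, 0.7]
finger_gap: 0.002
grip_force: 0.0
tcp rel pivot [-51.9   1.   15. ] [0.  0.9 0.7] 16.85
0 tcp [-53.   14.5] shift [-1.1  1.   0.5]
bar nest x,z 0.11013562278664296 0.09496359778336877
```

View pics/ov11.png

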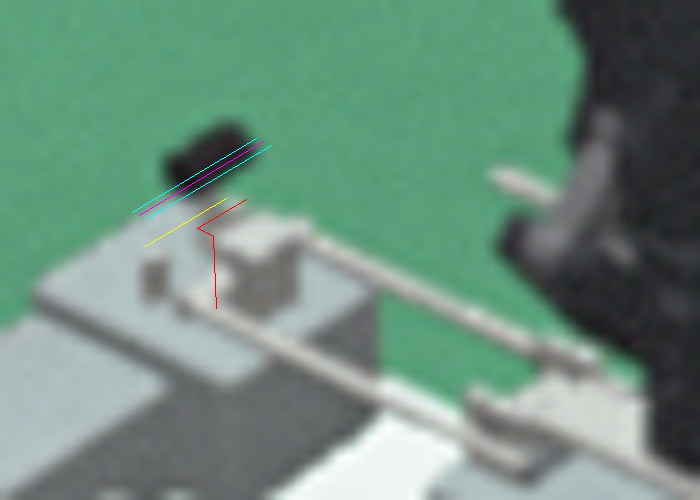

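The jaw has come in, since its keeper and block are shifted about 20 px towards the latch. Now I'll press to the stop by feel.

```bash
python3 -m pendant '[[0,0,0.001,0,255],[0,0,0.0015,0,255],[0,0,0.0015,0,255]]'; python3 -m pendant '[[0,0,0.0005,0,255],[0,0,0.001,0,255],[0,0,0.001,0,255]]'; python3 -m pendant '[[0,0,0.0005,0,255],[0,0,0.001,0,255],[0,0,0.001,0,255]]'
```

```text
time_s: 17.2
tcp_pos: [0.6226, -0.1023, 0.1033]
eef_rot: [0.0, 0.661, 0.751, 0.0]
contact_force: [-0.8, -0.1, 4.0]
finger_gap: -0.001
grip_force: 2.0
time_s: 17.5
tcp_pos: [0.6226, -0.1023, 0.1032]
eef_rot: [0.001, 0.661, 0.751, 0.0]
contact_force: [-2.8, -0.1, 8.6]
finger_gap: 0.002
grip_force: 4.4
time_s: 17.8
tcp_pos: [0.6227, -0.1023, 0.1031]
eef_rot: [0.001, 0.661, 0.751, 0.0]
contact_force: [-4.4, 1.0, 12.3]
finger_gap: -0.001
grip_force: 6.6
```

Hard stop reached at 12 N. I'll back off and check.

```bash
python3 -m pendant '[[0,0,-0.003,0,255],[0,0,-0.015,0,255],[0,0,-0.05,0,255],[0,0,-0.1,0,255],[-0.03,0,-0.14,0,255],[-0.05,0,-0.16,0,255],[-0.05,0,-0.16,0,255],[-0.05,0,-0.16,0,255]]'; python3 look.py 12 lever_pivot lever_tip crossbar barrel keeper_seat driver tray tape cap; python3 -c "
import cv2
cv2.imwrite('pics/s12.png',cv2.resize(cv2.imread('pics/side12.png')[170:290,220:360],None,fx=5,fy=5,interpolation=2))"
```

```text
time_s: 18.6
tcp_pos: [0.6288, -0.152, 0.2607]
eef_rot: [-0.0, 0.661, 0.75, 0.0]
contact_force: [-0.3, 0.6, -0.6]
finger_gap: 0.003
grip_force: 0.0
side cam at [-0.0001 -0.7105  0.7274] 49.50226996477688 -0.03680907052835916
lever_pivot 0.79 [ 0.614  -0.051   0.0857] [302. 231.]
lever_pivot 0.47 [ 0.6266 -0.1142  0.0972] [325. 237.]
lever_tip 0.92 [ 0.6258 -0.1161  0.095 ] [325. 238.]
lever_tip 0.65 [0.6024 0.043  0.0865] [274. 217.]
crossbar 0.68 [0.6022 0.0413 0.088 ] [274. 217.]
barrel 0.79 [0.6024 0.0543 0.1201] [271. 204.]
driver 0.79 [ 0.7713  0.0237 -0.0046] [325. 224.]
tray 0.95 [ 0.568  -0.3693 -0.0031] [391. 343.]
tape 0.16 [ 0.5714 -0.3688 -0.0031] [392. 342.]
cap 0.59 [ 0.482   0.3895 -0.0021] [170. 209.]
top cam at [0.5214 0.0009 1.225 ] 52.35912536508437 -0.11763801703799553
lever_pivot 0.64 [ 0.6172 -0.0504  0.0898] [300. 217.]
lever_tip 0.72 [ 0.6274 -0.1203  0.0962] [327. 213.]
lever_tip 0.17 [0.6024 0.0546 0.117 ] [260. 221.]
crossbar 0.75 [0.6025 0.0482 0.0871] [263. 222.]
barrel 0.72 [0.6008 0.0565 0.117 ] [260. 222.]
keeper_seat 0.67 [0.607  0.0449 0.0915] [265. 220.]
driver 0.69 [0.7718 0.023  0.0044] [274. 166.]
tape 0.81 [0.6213 0.3339 0.0004] [167. 216.]
cap 0.97 [0.4866 0.391  0.0054] [145. 262.]
19.6 [ 0.6288 -0.152   0.2609] [0.0001 0.6608 0.7505 0.    ] [0.7762 0.6986 0.3964] 0.008
```

View pics/s12.png

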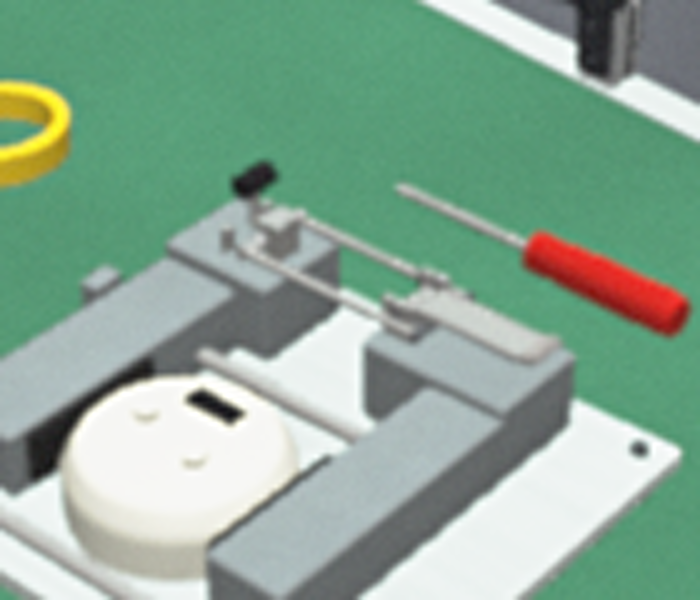

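The lever lies flat at about (490,325), the loop is hooked at the keeper (275,235), the jaw is drawn in, and the gripper is clear.

```bash
python3 -c "
from station import ticket
print(ticket.finish_job())"
```

```text
the job is handed in; nothing more can be done
None
```

The job is handed in: the loop is hooked under the keeper's lip, the lever is pressed flat to its stop at about 12 N and stayed shut after release with the jaw drawn in, and the other things look undisturbed in the last pictures.

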